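# Key and seat the glass-rinser grille

### The arm

A 6-joint arm with a two-finger parallel gripper is mounted at the origin on the work surface. World frame = base frame: x ahead of the robot, y to its left, z up, the work surface at z = 0. Lengths are in m, angles in degrees, forces in N, time in s.
With the tool pointing down it reaches from about 0.3 to 0.75 m from the base axis. Payload 8.5 kg.
Tool frame: the origin (TCP) lies between the finger pads; the fingertips stand 8 mm ahead of it and the grasp point (between the pads) lies 11 mm behind it; y points along the fingers, z is the direction in which the jaws open and shut, and the axes are right-handed (so a half turn about y gives the same grasp; the last joint's range is limited). The gripper opens to 85 mm and grips with 20 to 120 N. Pads are 22 mm wide; open, the fingers measure 114 mm over their backs; the gripper's body (76 mm by 85 mm) begins 54 mm behind the grasp point. The pads swing forward as they close: fully open they stand 13 mm farther back than shut.
Start: joints at [-80.804, 21.807, 74.336, -0, 83.858, -12.336], TCP at [0.202, -0.512, 0.239] pointing down, gripper open.
Joint ranges: [-178.18, 178.18], [-50.72, 133.34], [12.68, 142.11], [-81.47, 261.47], [9.98, 163.14], [-165.26, 165.26]. Speed limits (degrees/s): [136.94, 136.94, 180, 180, 180, 180].

### API

Orientations are given as a 3x3 rotation matrix whose columns are the frame's x, y, z axes.
In Python, from rig import env, get_image gives the robot as it stands.
- The arm moves only by the tool move_arm, never from a script. Its argument "targets" is one flat list of numbers, 6 for each row, row after row: the shift along the tool's x, y, z in mm, then the turn, a rotation vector about the tool's x, y, z in rad. A call has exactly 5 rows; each row shifts and turns the commanded pose from where the row before left it, along the tool's axes as they then stand; what a row does not reach is not made up. A row lasts 1/8 s, in which the tool goes at most 62.5 mm and 10.7 degrees, less where a joint would pass 70% of its speed; a pose out of reach is approached as far as the arm can. A call is refused whole if a number of a shift passes 62.5 or a number of a turn 0.188, either way. A call with a gripper value outside its range is refused whole. "hand" is the opening, from -1 (shut) to 1 (fully open), so that 0 is half open, set as the call begins (left out, the last holds). The fingers move at their own pace and stop on an object; "squeeze" is the grip in N (left out, the last holds). Time passes only in rows, so rows that do not move let the fingers close, or fill a call up. It gives the time, the measured TCP pose, the force and the opening at its end, in the units of the state.
- env.observe(): the state, without advancing time (a new reading comes with each control period).
- get_image(name): name is "side" or "top" or "wrist"; returns a dict with "pixels" (480x640x3 uint8, red, green, blue), "z_map" (480x640 float32, m along the optical axis (not along the pixel's ray), 0 where there is no reading), "intrinsics" (3x3 intrinsics, pixels), "k1" (the pictures are not rectified: a ray, as slopes to the right and down, at radius r is drawn at 1 + k1 r^2 times it, then the intrinsics apply), "R" (3x3) and "t" (3): a world point X has camera coordinates R X + t; the wrist camera has in their place "mount" (4x4, takes a point from camera to tool coordinates, whose origin is the TCP and whose axes are the tool frame's). Camera axes: x right, y down, z forward; pixel columns grow to the right and rows downward; lengths in m; the calibration is good to about 2 mm. A picture is of the moment at which its call begins: read the wrist's pose just before it.
- env.close_job(): hands the job in, once; it reports no verdict.
The state is a dict: "time_s": time; "q": joint angles; "qvel": joint speeds; "joint_efforts": joint torques, N m; "position": TCP position; "tool_rot": TCP orientation; "ft_force": force on the tool from outside, world axes, zero at the start; "wrist_torque": the same for the moment, N m; "grip_width": finger opening in m.
Only numpy, scipy, OpenCV 4.12 (cv2) and the standard library are available. Lean on these libraries where they do the work, as an engineer would, in place of code of your own. Each camera call takes 0.05 s, during which the arm holds its last target.

### The job

Refit the round grille of the glass rinser on the drainboard: push its upright stud round with a fingertip until the notch in the grille's edge lies over the pin at the boss of the collar, then press the grille down fully home so that it is flush with the collar, and move clear. Only push and press: do not pull the grille up, and leave the mug, tumbler, soap dish with its soap, jar and brush where they are.

Things in the scene. Friction and masses are not known exactly. Their poses are not given: they have to be found in the camera images.
- collar (a point): Centre of the rinser's round dark steel collar, on the grille's upright turning axis, at the height of the collar's top edge (36 mm above the drainboard). The rinser is fixed to the drainboard; its collar is 144 mm in outer diameter, with one small boss, 16 by 14 mm and as high as the collar, standing outside the collar where the locating pin is. Its x axis points from the centre to the pin and boss.
- pin (a point): Point on top of the fixed locating pin, 58 mm from the collar's centre, 36 mm above the drainboard. The pin is a level round rod 8 mm thick that reaches radially inward from the boss to 52 mm from the centre; the unseated grille's edge lies 1 mm above it and hides it from above unless the notch is there, but the boss outside the collar always shows.
- notch (a point): Centre of the notch in the grille's edge, at the grille's top face, 58 mm from the centre. The grille is a steel disc 130 mm in diameter and 6 mm thick; the notch is 16 mm wide and 14 mm deep radially, so it clears the pin with 4 mm to spare either side. Unseated, the grille's top face is 43 mm above the drainboard (7 mm above the collar); seated, 36 mm.
- stud (a point): Centre of the top of the single upright stud on the grille, 42 mm from the centre, straight opposite the notch. The stud is a round steel post 14 mm in diameter rising 16 mm above the grille's top face; push it sideways to turn the grille. The rest of the top face is flat.
- grille (a joint): Turn of the grille about its upright axis, rad, growing anticlockwise seen from above; 0 (or a full turn, 6.28) when the notch is at the pin. It turns without stops in either direction, and friction (about 0.07 N m) holds it where it is left.
- stem (a joint): How far the grille is pressed down, m: 0 as it starts (raised), 0.007 seated and flush; negative if pulled up. A stiff seal holds it where it is left: about 6 N of downward push anywhere on the grille moves it. Away from the notch the pin stops it after about 1 mm.
- mug: Loose white ceramic mug, 78 mm wide and 88 mm tall, standing beside the rinser. Origin: centre of its underside. Bystander.
- tumbler: Loose glass tumbler, 68 mm wide and 90 mm tall, standing beside the rinser. Origin: centre of its underside. Bystander.
- soap_dish: Loose white plastic soap dish, 85 by 120 by 22 mm. Origin: centre of its underside. Bystander.
- soap: Bar of soap 50 by 75 by 22 mm lying in the soap dish. Origin: centre of its underside. Bystander.
- jar: Loose glass storage jar, 104 mm wide and 150 mm tall. Origin: centre of its underside. Bystander.
- brush: Loose dish brush 220 mm long, lying at the sink side of the drainboard. Bystander.
- cup_tree: Fixed chrome cup tree, about 330 mm tall, with four white mugs hanging within 140 mm of its post. Origin: centre of its underside. Keep clear of it.
There are look-alikes about, which are no part of the job. There is more than one size of the part that bears collar; the job needs the middle-sized.

How it is judged (in metres and radians):
On the way:
1. the grille is turned until its notch lies over the pin (horizontal distance between notch and pin below 0.005 m), for 0.1 s.
At the end, for the whole second after the job is handed in: The grille is pressed down at least 5.5 of its 7 mm and the middle of its notch is within 6 mm of the pin, seen from above (value of joint stem above 0.0055 m and horizontal distance between notch and pin below 0.006 m); the robot touches nothing.
It fails at once if the grille is pulled up more than 4 mm (value of joint stem below -0.004 m).
It fails at once if the mug, tumbler, soap dish, soap, jar or brush is moved more than 20 mm (distance of any of mug, tumbler, soap_dish, soap, jar, brush from where it was at the start of the episode above 0.02 m).
It also fails if it takes over 64 s, if anything falls off the work surface, if the arm or the gripper's body presses on something with over 40 N, if the wrist force passes 120 N, or if a joint passes its speed limit or range.

## Working session

There is one attempt and no reset: what is moved stays moved. The work goes in short steps, Python scripts to look and compute and a tool call to move; the robot and the scene stay as the last step left them, time stands still between calls to the robot, and variables do not carry over. Pictures are saved under pics/ and viewed, and the job is handed in when it is done.

Besides the shell and the picture viewer there is one more tool, called after "Emit:" as name(argument=value, ...) on one line, values as JSON. move_arm: Moves the arm, as the interface text tells. Its arguments: {"type":"object","properties":{"targets":{"type":"array"},"hand":{"type":"number"},"squeeze":{"type":"number"}},"required":["targets"]}

```bash
mkdir -p pics; ls; cat > h.py <<'E'
import numpy as np, cv2
from rig import env, get_image
def save(n,f):
    im=get_image(n); cv2.imwrite('pics/'+f,im['pixels'][:,:,::-1]); return im
E
python3 - <<'E'
from h import *
import pickle
for n in ('top','side','wrist'):
    o=env.observe(); im=save(n,n+'0.png'); im['o']=o; pickle.dump(im,open(n+'0.pkl','wb'))
    print(n,{k:v for k,v in im.items() if k not in('pixels','z_map','o')})
print(env.observe())
E
```

```text
pics
top {'intrinsics': array([[463.37915557,   0.        , 313.55163954],
       [  0.        , 463.37915557, 242.85579387],
       [  0.        ,   0.        ,   1.        ]]), 'k1': 0.03569622778348513, 'R': array([[ 2.55021336e-02, -9.99674764e-01, -8.17679643e-05],
       [-9.77045757e-01, -2.49075527e-02, -2.11568433e-01],
       [ 2.11497587e-01,  5.47533749e-03, -9.77363183e-01]]), 't': array([0.00932919, 0.50351149, 1.27944334])}
side {'intrinsics': array([[593.14143751,   0.        , 311.99759661],
       [  0.        , 593.14143751, 242.93089009],
       [  0.        ,   0.        ,   1.        ]]), 'k1': -0.1882304110699044, 'R': array([[ 0.95379422, -0.30044989,  0.002538  ],
       [-0.15586104, -0.50197552, -0.850722  ],
       [ 0.25687335,  0.81101815, -0.52560978]]), 't': array([-0.47924405,  0.14126475,  1.60986695])}
wrist {'intrinsics': array([[376.92705445,   0.        , 317.04126268],
       [  0.        , 376.92705445, 237.43652926],
       [  0.        ,   0.        ,   1.        ]]), 'k1': -0.05231906858779438, 'mount': array([[-2.88339654e-04,  9.58478327e-
[... 392 characters left out ...]
875e-04,
        8.38577867e+01, -1.23358081e+01]), 'qvel': array([ 0.02779625,  0.00792497, -0.19775181,  0.03437994, -0.06315875,
        0.0323395 ]), 'joint_efforts': array([ 2.74308826e-03, -4.48626745e+01, -2.31346089e+01, -2.00860113e-04,
        3.76102413e-03,  5.75038726e-06]), 'position': array([ 0.20180499, -0.51141673,  0.23886164]), 'tool_rot': array([[-9.30224187e-01, -1.88925657e-04,  3.66991724e-01],
       [-3.66991707e-01,  1.07663670e-03, -9.30223590e-01],
       [-2.19373656e-04, -9.99999403e-01, -1.07084765e-03]]), 'ft_force': array([-0.13835427,  0.45516034,  0.29632   ]), 'wrist_torque': array([-0.07368917, -0.02322898,  0.04381972]), 'grip_width': 0.0856418891518378}
```

View pics/top0.png

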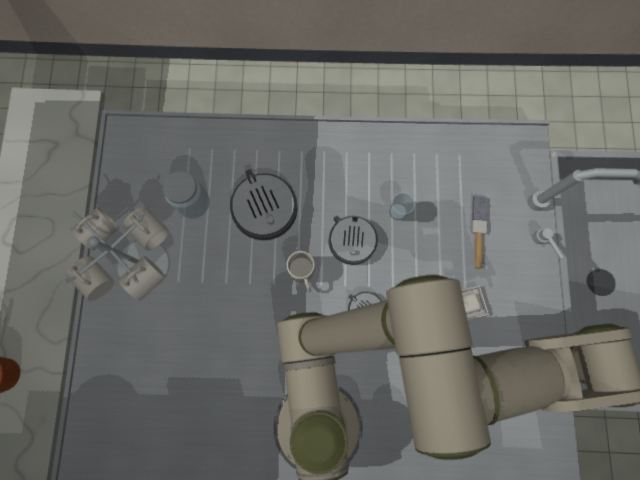

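View pics/side0.png

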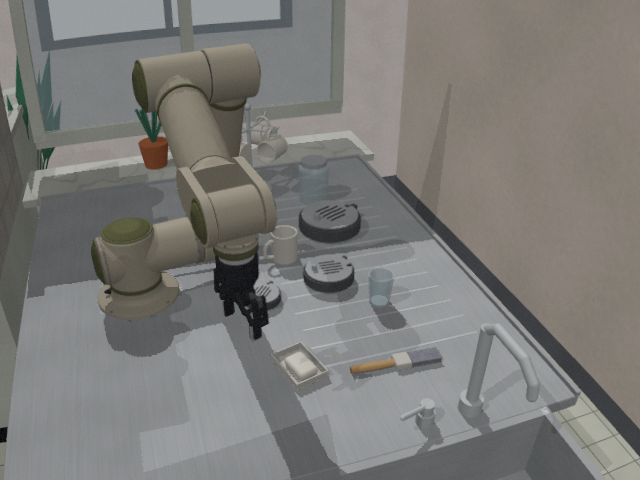

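View pics/wrist0.png

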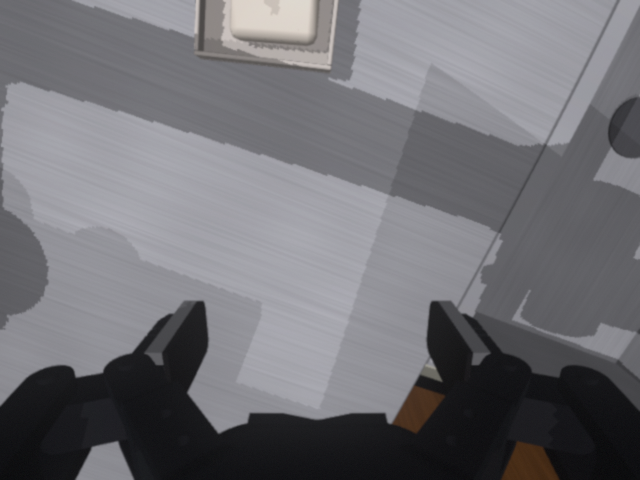

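```bash
python3 - <<'E'
from h import *
a=cv2.imread('pics/top0.png')[205:275,310:400]; b=cv2.imread('pics/side0.png')[245:300,295:365]
cv2.imwrite('pics/z0.png',np.hstack([cv2.resize(a,(450,350),interpolation=cv2.INTER_CUBIC),cv2.resize(b,(350,275),interpolation=cv2.INTER_CUBIC)if 0 else cv2.copyMakeBorder(cv2.resize(b,(350,275),interpolation=cv2.INTER_CUBIC),0,75,0,0,0)]))
E
```

```text
(no output)
```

View pics/z0.png

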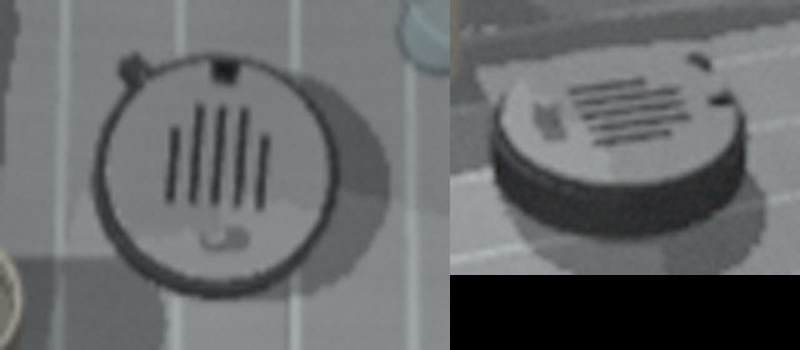

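```bash
cat >> h.py <<'E'
import pickle
def ray(im,u,v):
    K=im['intrinsics'];k=im['k1']
    d=np.array([(u-K[0,2])/K[0,0],(v-K[1,2])/K[1,1]]);s=d.copy()
    for _ in range(30): s=d/(1+k*(s@s))
    s=np.array([s[0],s[1],1.])
    if 'mount' in im:
        o=im['o'];M=im['mount'];R=np.array(o['tool_rot'])
        return R@M[:3,3]+o['position'][:], None if 0 else R@(M[:3,:3]@s)
    return -im['R'].T@im['t'], im['R'].T@s
def plane(im,u,v,z):
    c,d=ray(im,u,v); return c+d*(z-c[2])/d[2]
E
python3 - <<'E'
from h import *
im=pickle.load(open('top0.pkl','rb'))
def P(n,x,y,z): print(n,plane(im,310+x/5-.4,205+y/5-.4,z).round(4))
P('boss',132,68,.036);P('notch',225,70,.043);P('studtop',213,238,.059)
for n,x,y in(('L',104,175),('R',330,175),('T',217,57),('B',217,288)):P(n,x,y,.043)
for n,u,v in(('mug',301,258),('tumbler',402,200)): print(n,plane(im,u,v,.09))
E
```

```text
boss [ 0.5831 -0.042   0.036 ]
notch [ 0.5813 -0.0963  0.043 ]
studtop [ 0.4775 -0.0888  0.059 ]
L [ 0.5164 -0.0265  0.043 ]
R [ 0.5197 -0.1577  0.043 ]
T [ 0.5891 -0.0915  0.043 ]
B [ 0.4515 -0.0926  0.043 ]
mug [0.45137621 0.05571677 0.09      ]
tumbler [ 0.62664653 -0.22685432  0.09      ]
```

Emit:
move_arm(targets=[-42,4,-27,0,0,0,-42,4,-27,0,0,0,-42,4,-27,0,0,0,-42,4,-27,0,0,0,-42,4,-27,0,0,0], hand=-1)

```text
time_s: 0.78
position: [0.3483, -0.3075, 0.2191]
tool_rot: [[-0.93, -0.0, 0.367], [-0.367, 0.0, -0.93], [0.0, -1.0, -0.0]]
ft_force: [0.8, -0.7, 0.2]
grip_width: -0.0001
```

Emit:
move_arm(targets=[-42,4,-27,0,0,0,-42,4,-27,0,0,0,-42,4,-27,0,0,0,-42,4,-27,0,0,0,-42,4,-27,0,0,0])

```text
time_s: 1.4
position: [0.4942, -0.1048, 0.1991]
tool_rot: [[-0.93, -0.0, 0.367], [-0.367, 0.0, -0.93], [0.0, -1.0, -0.0]]
ft_force: [0.9, -1.4, 0.2]
grip_width: 0.0002
```

Emit:
move_arm(targets=[0,0,0,0,0,0,0,0,0,0,0,0,0,0,0,0,0,0,0,0,0,0,0,0,0,0,0,0,0,0])

```text
time_s: 2.02
position: [0.4933, -0.1068, 0.1994]
tool_rot: [[-0.931, 0.0, 0.366], [-0.366, -0.0, -0.931], [-0.0, -1.0, 0.0]]
ft_force: [0.5, -0.0, 0.1]
grip_width: -0.0001
```

```bash
python3 - <<'E'
from h import *
o=env.observe(); im=save('wrist','wrist1.png'); im['o']=o; pickle.dump(im,open('wrist1.pkl','wb'))
print(o['position'],o['tool_rot'],o['grip_width'],o['ft_force'])
E
```

```text
[ 0.49325415 -0.10680865  0.19941929] [[-9.30563885e-01  1.13819977e-04  3.66129544e-01]
 [-3.66129554e-01 -8.11364038e-05 -9.30563885e-01]
 [-7.62103252e-05 -9.99999990e-01  1.17175464e-04]] -6.406253734743444e-05 [ 0.52753431 -0.03429176  0.10043086]
```

View pics/wrist1.png

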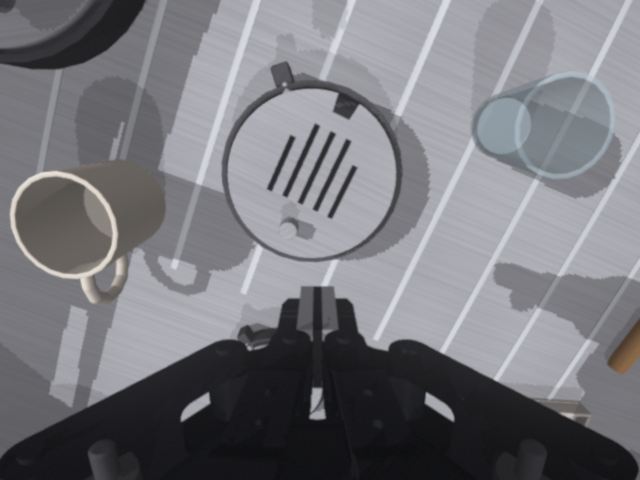

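```bash
cat >> h.py <<'E'
def fitgrille(im,zg,c0,box,thr=90,lo=.050):
    # grille bright disc: project mask outer contour onto plane zg, robust circle fit
    g=cv2.cvtColor(im['pixels'],cv2.COLOR_RGB2GRAY)
    pts=[]
    K=im['intrinsics']
    # radial scan for bright->dark edge around c0 px
    for a in np.linspace(0,2*np.pi,180,endpoint=False):
        r=np.arange(box[0],box[1],.5)
        x=(c0[0]+r*np.cos(a)).astype(np.float32)[None];y=(c0[1]+r*np.sin(a)).astype(np.float32)[None]
        p=cv2.remap(cv2.GaussianBlur(g,(3,3),0),x,y,cv2.INTER_LINEAR)[0].astype(float)
        d=p[4:]-p[:-4]; i=d.argmin()
        if d[i]<-25: pts.append(plane(im,x[0,i+2],y[0,i+2],zg)[:2])
    pts=np.array(pts); keep=np.ones(len(pts),bool)
    for _ in range(6):
        q=pts[keep];A=np.c_[2*q,np.ones(len(q))];s=np.linalg.lstsq(A,(q**2).sum(1),rcond=None)[0]
        c=s[:2];R=np.sqrt(s[2]+c@c);e=abs(np.hypot(*(pts-c).T)-R);keep=e<max(.0015,2*np.median(e))
    return c,R,keep.sum(),len(pts)
def ang(p,c): return np.degrees(np.arctan2(p[1]-c[1],p[0]-c[0]))
E
python3 - <<'E'
from h import *
im=pickle.load(open('wrist1.pkl','rb'))
c,R,n,N=fitgrille(im,.043,(312,172),(70,105)); print(c,R,n,N)
for nm,u,v,z in(('boss',283,74,.036),('notch',346,106,.043),('stud',289,228,.059)):
    p=plane(im,u,v,z);print(nm,p.round(4),np.hypot(*(p[:2]-c)),ang(p,c))
for u,v in((301,290),(334,290),(282,305),(355,305)): print(plane(im,u,v,.191))
a=im['pixels'][50:260,210:420,::-1];cv2.imwrite('pics/z1.png',cv2.resize(a,(590,590),interpolation=cv2.INTER_CUBIC))
E
```

```text
[ 0.52253906 -0.09018469] 0.0648105135291085 171 172
boss [ 0.5852 -0.0433  0.036 ] 0.0782678311138115 36.780356045983034
notch [ 0.5808 -0.0947  0.043 ] 0.05848752158515839 -4.454598469131878
stud [ 0.4833 -0.0877  0.059 ] 0.03936098865733719 176.31162500841407
[ 0.49720841 -0.09767614  0.191     ]
[ 0.50217272 -0.11029596  0.191     ]
[ 0.48792822 -0.09272927  0.191     ]
[ 0.49905717 -0.12102831  0.191     ]
```

View pics/z1.png

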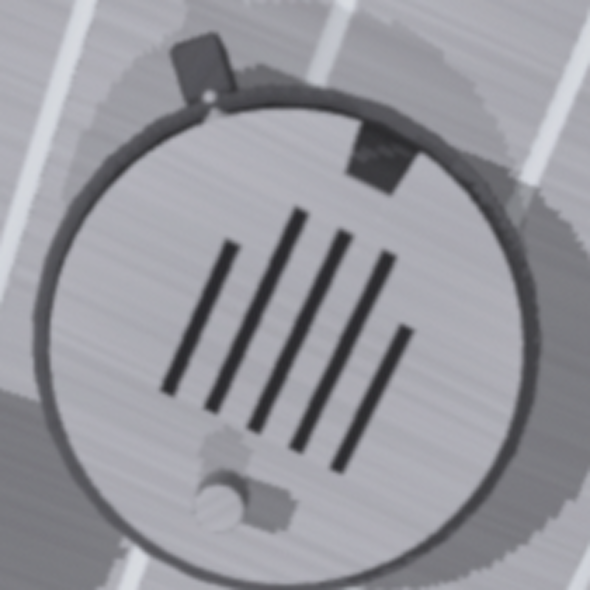

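Emit:
move_arm(targets=[3,0,-27,0,0,0,4,0,-28,0,0,0,0,40,0,0,0,0,0,40,0,0,0,0,0,20,0,0,0,0])

```text
time_s: 2.7
position: [0.466, -0.0575, 0.0977]
tool_rot: [[-0.93, -0.002, 0.367], [-0.367, 0.001, -0.93], [0.002, -1.0, -0.002]]
ft_force: [-0.3, 0.2, 0.2]
grip_width: -0.0003
```

Emit:
move_arm(targets=[0,20,0,0,0,0,0,14,0,0,0,0,0,8,0,0,0,0,0,0,0,0,0,0,0,0,0,0,0,0])

```text
time_s: 3.32
position: [0.467, -0.0578, 0.0578]
tool_rot: [[-0.93, 0.001, 0.367], [-0.367, -0.0, -0.93], [-0.001, -1.0, 0.001]]
ft_force: [-0.6, -0.0, -0.0]
grip_width: 0.0002
```

```bash
python3 - <<'E'
from h import *
o=env.observe(); im=save('wrist','wrist2.png'); im['o']=o; pickle.dump(im,open('wrist2.pkl','wb'))
print(o['position'],o['ft_force'])
E
```

```text
[ 0.46703808 -0.0578083   0.05782271] [-0.58669652 -0.02367501 -0.03112928]
```

View pics/wrist2.png

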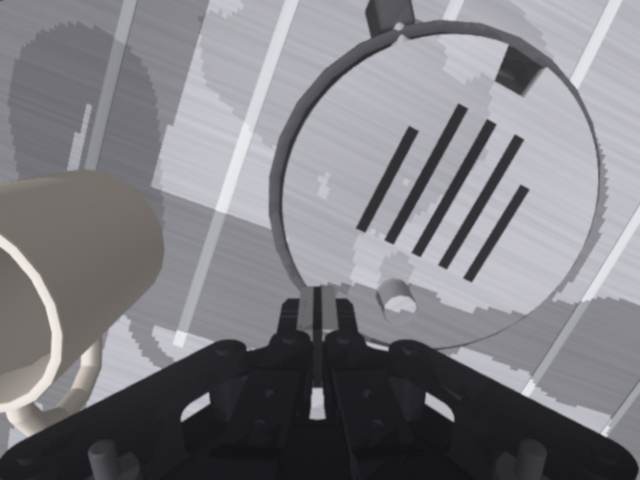

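Emit:
move_arm(targets=[0,0,6,0,0,0,0,0,6,0,0,0,0,0,5,0,0,0,0,0,5,0,0,0,0,0,5,0,0,0])

```text
time_s: 4.0
position: [0.4766, -0.0831, 0.0572]
tool_rot: [[-0.93, -0.0, 0.367], [-0.367, 0.0, -0.93], [0.0, -1.0, -0.0]]
ft_force: [-2.4, 1.9, 1.2]
grip_width: -0.0
```

Emit:
move_arm(targets=[0,0,5,0,0,0,0,0,3,0,0,0,0,0,0,0,0,0,0,0,0,0,0,0,0,0,0,0,0,0])

```text
time_s: 4.62
position: [0.4799, -0.0903, 0.0574]
tool_rot: [[-0.93, 0.001, 0.367], [-0.367, -0.0, -0.93], [-0.001, -1.0, 0.001]]
ft_force: [-0.2, 0.1, -0.9]
grip_width: 0.0004
```

```bash
python3 - <<'E'
from h import *
o=env.observe(); im=save('wrist','wrist3.png'); im['o']=o; pickle.dump(im,open('wrist3.pkl','wb'))
print(o['position'],o['ft_force'])
E
```

```text
[ 0.47986733 -0.09033157  0.05742799] [-0.17598642  0.09385745 -0.87893902]
```

View pics/wrist3.png

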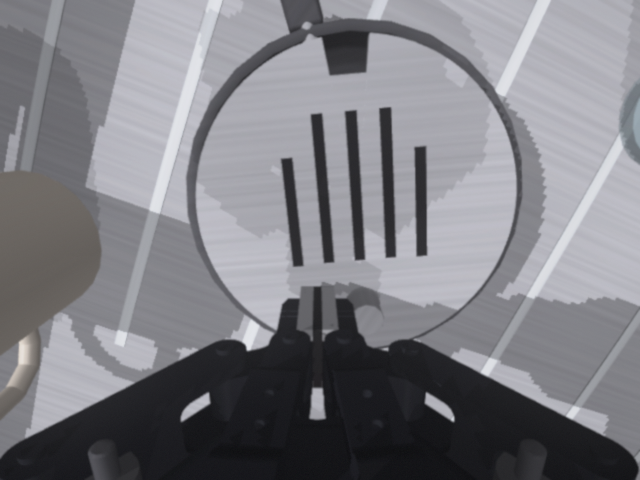

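```bash
python3 - <<'E'
from h import *
im=pickle.load(open('wrist3.pkl','rb'))
c,R,n,N=fitgrille(im,.043,(356,180),(140,180)); print(c,R,n,N)
for nm,u,v,z in(('pintip',307,27,.036),('notch',347,55,.043),('stud',370,319,.059)):
    p=plane(im,u,v,z);print(nm,p.round(4),np.hypot(*(p[:2]-c)),ang(p,c))
a=im['pixels'][0:110,260:420,::-1];cv2.imwrite('pics/z3.png',cv2.resize(a,None,fx=5,fy=5,interpolation=cv2.INTER_CUBIC))
E
```

```text
[ 0.5227731  -0.08989557] 0.06456257335794562 152 162
pintip [ 0.5785 -0.0468  0.036 ] 0.07045764284173618 37.662423944711605
notch [ 0.5737 -0.0645  0.043 ] 0.0569448518289264 26.52834217183504
stud [ 0.4865 -0.1096  0.059 ] 0.041241524134340554 -151.53473995106805
```

View pics/z3.png

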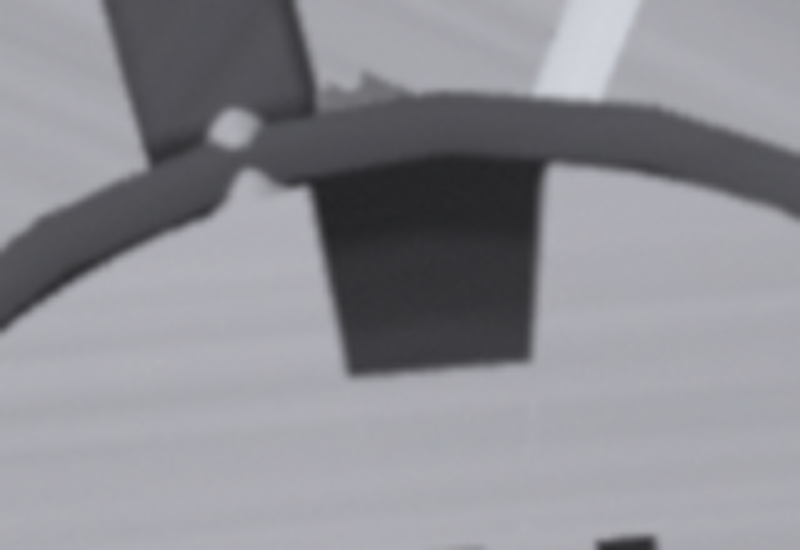

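Emit:
move_arm(targets=[0,0,2,0,0,0,0,0,2,0,0,0,0,0,2,0,0,0,0,0,0.5,0,0,0,0,0,0,0,0,0])

```text
time_s: 5.3
position: [0.482, -0.0964, 0.0573]
tool_rot: [[-0.93, 0.0, 0.367], [-0.367, -0.0, -0.93], [-0.0, -1.0, 0.0]]
ft_force: [0.5, 2.6, -0.5]
grip_width: 0.0003
```

```bash
python3 - <<'E'
from h import *
o=env.observe(); im=save('wrist','wrist4.png'); im['o']=o; pickle.dump(im,open('wrist4.pkl','wb'))
print(o['position'],o['ft_force'])
a=im['pixels'][0:110,240:400,::-1];cv2.imwrite('pics/z4.png',cv2.resize(a,None,fx=5,fy=5,interpolation=cv2.INTER_CUBIC))
E
```

```text
[ 0.4820184  -0.09639059  0.05731809] [ 0.46612077  2.61620472 -0.4870492 ]
```

View pics/z4.png

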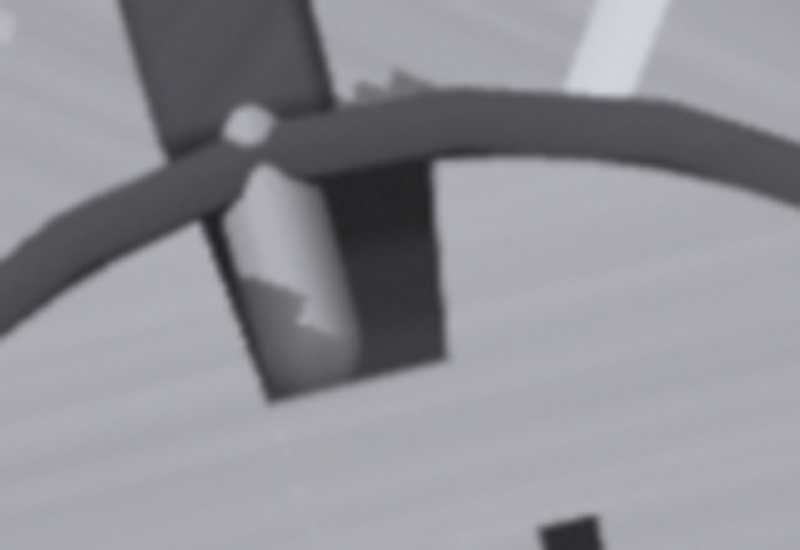

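```bash
python3 - <<'E'
from h import *
im=pickle.load(open('wrist4.pkl','rb'))
c,R,n,N=fitgrille(im,.043,(356,180),(140,180)); print(c,R,n,N)
for nm,x,y,z in(('nL',237,300,.043),('nR',443,290,.043),('nBL',270,402,.043),('nBR',446,358,.043),('pL',242,300,.033),('pR',352,300,.033),('pL',225,215,.033),('pR',326,190,.033)):
    p=plane(im,240+x/5-.4,y/5-.4,z);print(nm,p.round(4),np.hypot(*(p[:2]-c)).round(4),ang(p,c))
E
```

```text
[ 0.52277869 -0.09005747] 0.06454552311394449 152 167
nL [ 0.5664 -0.0509  0.043 ] 0.0586 41.939716554924274
nR [ 0.5725 -0.0645  0.043 ] 0.0559 27.166322052702544
nBL [ 0.5607 -0.0556  0.043 ] 0.0513 42.26891509879152
nBR [ 0.5683 -0.0665  0.043 ] 0.0512 27.395667600590738
pL [ 0.5677 -0.05    0.033 ] 0.0602 41.72204195226196
pR [ 0.5709 -0.0579  0.033 ] 0.0578 33.769496429521084
pL [ 0.573  -0.0466  0.033 ] 0.0664 40.869133531658484
pR [ 0.5775 -0.0532  0.033 ] 0.066 33.97724848585841
```

Emit:
move_arm(targets=[0,0,1,0,0,0,0,0,1,0,0,0,0,0,0,0,0,0,0,0,0,0,0,0,0,0,0,0,0,0])

```text
time_s: 5.98
position: [0.4828, -0.0982, 0.0574]
tool_rot: [[-0.93, 0.0, 0.367], [-0.367, -0.0, -0.93], [-0.0, -1.0, 0.0]]
ft_force: [0.3, 1.5, -0.4]
grip_width: 0.0001
```

```bash
python3 - <<'E'
from h import *
o=env.observe(); im=save('wrist','wrist5.png'); im['o']=o; pickle.dump(im,open('wrist5.pkl','wb'))
print(o['position'],o['ft_force'])
a=im['pixels'][0:110,240:400,::-1];cv2.imwrite('pics/z5.png',cv2.resize(a,None,fx=5,fy=5,interpolation=cv2.INTER_CUBIC))
E
```

```text
[ 0.48277206 -0.09823495  0.05736073] [ 0.26963613  1.46404716 -0.37921576]
```

View pics/z5.png

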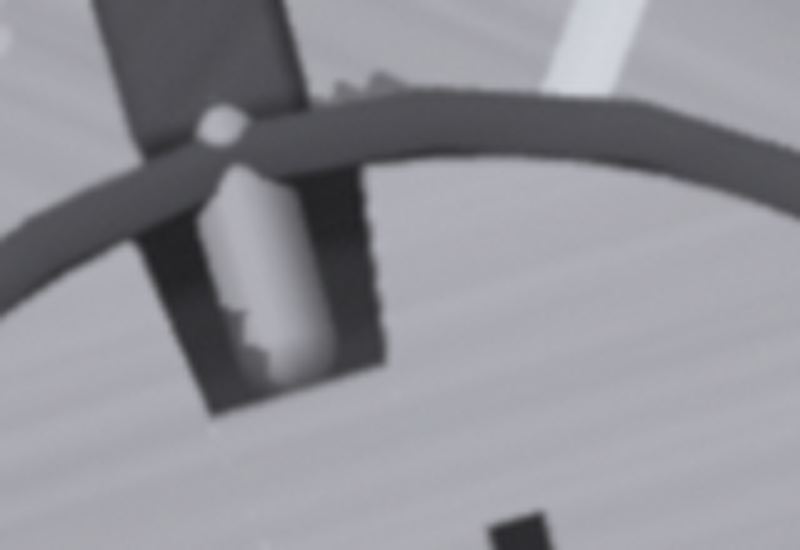

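Emit:
move_arm(targets=[0,0,-4,0,0,0,0,0,0,0,0,0,0,-20,0,0,0,0,-20,-5,5,0,0,0,-20,0,6,0,0,0])

```text
time_s: 6.65
position: [0.5232, -0.0901, 0.083]
tool_rot: [[-0.93, 0.001, 0.367], [-0.367, -0.001, -0.93], [-0.001, -1.0, 0.001]]
ft_force: [0.1, -0.9, 0.6]
grip_width: 0.0001
```

Emit:
move_arm(targets=[0,15,0,0,0,0,0,10,0,0,0,0,0,2,0,0,0,0,0,2,0,0,0,0,0,1,0,0,0,0])

```text
time_s: 7.28
position: [0.5224, -0.0901, 0.0524]
tool_rot: [[-0.93, 0.0, 0.367], [-0.367, -0.0, -0.93], [-0.0, -1.0, 0.0]]
ft_force: [1.2, 0.1, 0.7]
grip_width: 0.0001
```

```bash
python3 - <<'E'
from h import *
o=env.observe(); im=save('wrist','wrist6.png'); print(o['position'],o['ft_force'])
E
```

```text
[ 0.52244601 -0.0900908   0.05244821] [1.15876762 0.12171584 0.67616709]
```

View pics/wrist6.png

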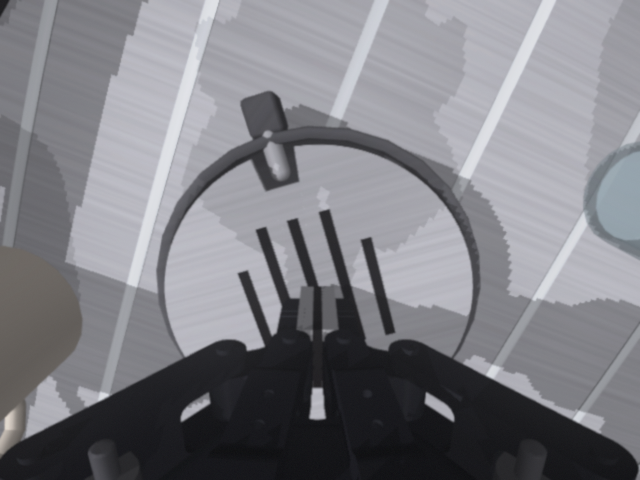

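Notch (279,165) still straddles the pin; the fingertip (318,290) is at the grille's centre. Pressing now.

Emit:
move_arm(targets=[0,1,0,0,0,0,0,1,0,0,0,0,0,1,0,0,0,0,0,1,0,0,0,0,0,1,0,0,0,0])

```text
time_s: 7.95
position: [0.5226, -0.09, 0.0478]
tool_rot: [[-0.93, 0.001, 0.367], [-0.367, -0.0, -0.93], [-0.0, -1.0, 0.0]]
ft_force: [-1.5, -0.3, 5.7]
grip_width: 0.0002
```

Emit:
move_arm(targets=[0,1,0,0,0,0,0,1,0,0,0,0,0,1,0,0,0,0,0,0,0,0,0,0,0,0,0,0,0,0])

```text
time_s: 8.57
position: [0.5226, -0.0901, 0.0447]
tool_rot: [[-0.93, 0.0, 0.367], [-0.367, -0.0, -0.93], [-0.0, -1.0, 0.0]]
ft_force: [-1.1, 0.4, 5.2]
grip_width: -0.0002
```

Emit:
move_arm(targets=[0,0.5,0,0,0,0,0,0.5,0,0,0,0,0,0.5,0,0,0,0,0,0,0,0,0,0,0,0,0,0,0,0])

```text
time_s: 9.2
position: [0.5226, -0.09, 0.0439]
tool_rot: [[-0.93, 0.001, 0.367], [-0.367, -0.001, -0.93], [-0.001, -1.0, 0.001]]
ft_force: [-3.4, 1.5, 12.6]
grip_width: -0.0002
```

Emit:
move_arm(targets=[0,0.7,0,0,0,0,0,0.7,0,0,0,0,0,0,0,0,0,0,0,0,0,0,0,0,0,0,0,0,0,0])

```text
time_s: 9.82
position: [0.5227, -0.0901, 0.0437]
tool_rot: [[-0.93, 0.002, 0.367], [-0.367, -0.001, -0.93], [-0.001, -1.0, 0.002]]
ft_force: [-7.2, 2.7, 26.6]
grip_width: -0.0001
```

Emit:
move_arm(targets=[0,-5,0,0,0,0,0,-40,0,0,0,0,7,-50,0,0,0,0,7,-50,0,0,0,0,15,-10,0,0,0,0])

```text
time_s: 10.45
position: [0.4963, -0.1011, 0.1991]
tool_rot: [[-0.93, 0.005, 0.368], [-0.368, -0.002, -0.93], [-0.004, -1.0, 0.004]]
ft_force: [-0.3, -0.2, -0.0]
grip_width: 0.0001
```

Emit:
move_arm(targets=[0,0,0,0,0,0,0,0,0,0,0,0,0,0,0,0,0,0,0,0,0,0,0,0,0,0,0,0,0,0])

```text
time_s: 11.08
position: [0.4956, -0.1006, 0.1961]
tool_rot: [[-0.93, -0.0, 0.367], [-0.367, 0.0, -0.93], [0.0, -1.0, -0.0]]
ft_force: [-0.0, -0.6, 0.5]
grip_width: 0.0001
```

```bash
python3 - <<'E'
from h import *
o=env.observe(); im=save('wrist','wrist7.png'); im['o']=o; pickle.dump(im,open('wrist7.pkl','wb')); print(o['position'],o['ft_force'])
a=im['pixels'][50:280,200:430,::-1];cv2.imwrite('pics/z7.png',cv2.resize(a,(590,590),interpolation=cv2.INTER_CUBIC))
z=im['z_map'];M=im['mount'];R=np.array(o['tool_rot'])
c0=pickle.load(open('wrist1.pkl','rb'))
def h(u,v):
    c,d=ray(im,u,v); return (c+d*z[int(v),int(u)]).round(4)
for u,v in ((312,120),(350,150),(280,150),(370,190)): print(h(u,v))
im1=c0; z1=im1['z_map']
for u,v in ((312,120),(280,200),(370,190)):
    c,d=ray(im1,u,v); print('before',(c+d*z1[v,u]).round(4))
E
```

```text
[ 0.49557911 -0.10057449  0.19610978] [-0.02945652 -0.58289472  0.4521439 ]
[ 0.5647 -0.0687  0.0355]
[ 0.5549 -0.1038  0.0352]
[ 0.5352 -0.054   0.0356]
[ 0.5321 -0.1307  0.0341]
before [ 0.5625 -0.0752  0.0422]
before [ 0.497  -0.0737  0.041 ]
before [ 0.5303 -0.1363  0.0413]
```

View pics/wrist7.png

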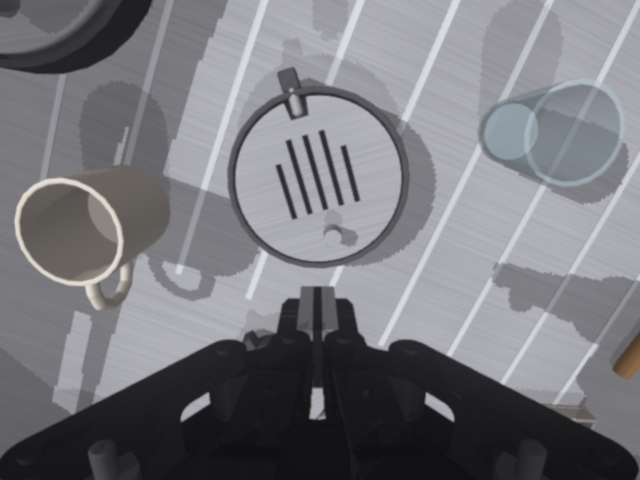

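View pics/z7.png

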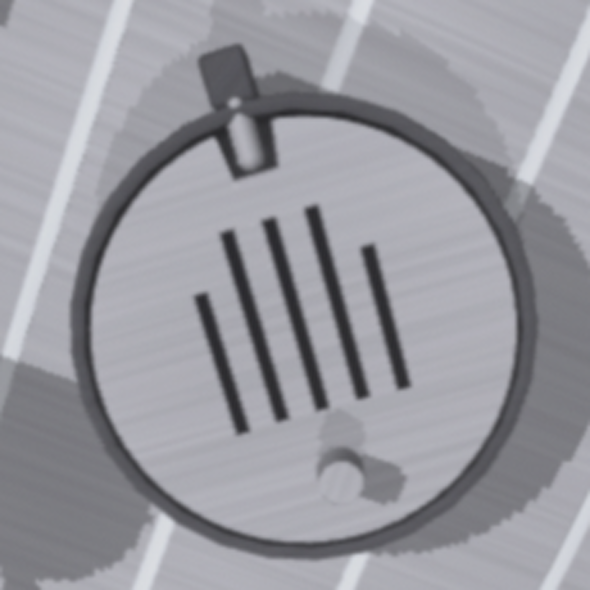

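The pin sits in the middle of the notch at (295,103). The grille's top is about 35 mm high against 42 mm before, so it is down about 7 mm and flush with the collar. The gripper is clear, so I am handing in.

```bash
python3 -c "
from rig import env
print(env.close_job())"
```

```text
the job is handed in; nothing more can be done
None
```

The grille of the middle-sized rinser is refitted, flush with its collar, and the job is handed in after about 11 s of the 64 s allowed.

I pushed the stud anticlockwise about 41° with the closed fingertips, checking the notch against the pin in the wrist camera. I then pressed at the grille's centre until it bottomed at about 27 N, and lifted the gripper to about 0.2 m.

- **Notch:** in the last picture the pin lies in the middle of the notch. Before the press I measured it as centred to about 1 mm.
- **Depth:** the depth readings put the grille's top at about 35 mm, against about 42 mm before. Both readings are roughly 1 mm lower than the given heights, so the drop is the expected 7 mm. The fingertip height at the bottom, about 36 mm, agrees.
- **Bystanders:** the mug and tumbler stand as before in the wrist view. I did not look again at the soap dish, jar and brush as a whole after the move, but the arm did not go near them.

No check failed. My two estimates of the pin's direction differed by about 1°, so I used the pin itself once it showed in the notch.

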